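# Unplug the inspection lamp and tilt it out of the toolbox

### The arm

A 7-joint arm with a two-finger parallel gripper is mounted at the origin on the work surface. World frame = base frame: x ahead of the robot, y to its left, z up, the work surface at z = 0. Lengths are in m, angles in rad, forces in N, time in s.
With the tool pointing down it reaches from about 0.4 to 0.875 m from the base axis. Payload 4.4 kg.
Tool frame: the origin (TCP) lies at the very end of the fingers, on their centre line; the grasp point (between the pads) lies 19 mm behind it (env.grasp_offset is the z of the grasp point in the tool frame, in m); z points along the fingers, y is the direction in which the jaws open and shut (so a half turn about z gives the same grasp; the last joint's range is limited). The gripper opens to 85 mm and grips with 20 to 120 N. Pads are 22 mm wide; open, the fingers measure 114 mm over their backs; the gripper's body (76 mm by 85 mm) begins 54 mm behind the grasp point. The pads swing forward as they close: fully open they stand 13 mm farther back than shut.
Start: joints at [-1.26, 0.628, 0.038, 1.517, -0.027, 0.996, -0.02], TCP at [0.239, 0.604, 0.231] pointing down, gripper open.
Joint ranges: [-3.06, 3.06], [-0.37, 2.12], [-1.25, 1.32], [0.18, 2.47], [-1.1, 4.24], [0.23, 1.98], [-2.94, 2.94]. Speed limits (rad/s): [2.57, 2.57, 3.14, 3.14, 3.14, 3.14, 3.14].

### API

Orientations are given as a 3x3 rotation matrix whose columns are the frame's x, y, z axes.
In Python, from cell import env, cams, models gives the robot as it stands.
- The arm moves only by the tool jog_arm, never from a script. Its argument "rows" is a list of rows, each a list of 2 entries, a list of its own where there are three numbers: the shift along the tool's x, y, z as a fraction of full scale, then the turn, a rotation vector about the tool's x, y, z as a fraction of full scale. In form: [[[x, y, z], [wx, wy, wz]], ...]. A call has 1 to 20 rows; each row shifts and turns the commanded pose from where the row before left it, along the tool's axes as they then stand; what a row does not reach is not made up. Full scale, the value 1, is 0.02 m for a shift and 0.1 rad for a turn. A row lasts 1/10 s, in which the tool goes at most 50 mm and 8.59 degrees, less where a joint would pass 70% of its speed; a pose out of reach is approached as far as the arm can. A call with a number of a shift or a turn outside -1 to 1 is refused whole. A call with a gripper value outside its range is refused whole. "gripper" is the finger opening in mm, from 0 to 85.4, set as the call begins (left out, the last holds). The fingers move at their own pace and stop on an object; the grip force is fixed at half the most. Time passes only in rows, so rows that do not move let the fingers close. It gives the time, the measured TCP pose, the force and the opening at its end, in the units of the state.
- env.observe(): the state, without advancing time (a new reading comes with each control period).
- cams.snapshot(name): name is "scene" or "top" or "wrist"; returns a dict with "img" (400x640x3 uint8, red, green, blue), "fovy" (degrees; the focal length in pixels is half the picture's height over the tangent of half this angle, whatever the lens; pixels are square), "cx", "cy" (the principal point, pixels), "R" (3x3) and "t" (3): a world point X has camera coordinates R X + t. Camera axes: x right, y down, z forward; pixel columns grow to the right and rows downward; lengths in m; the calibration is good to about 2 mm. The wrist camera is an equidistant fisheye: a pixel r from the principal point sees the ray r / f radians off the axis. A picture is of the moment at which its call begins. There is no depth.
- env.sign_off(): hands the job in, once; it reports no verdict.
Trained networks look in a picture, given as the dict that the camera call returned (one of the last four; its "shot" number tells which), for a name from the list of things; names that differ only in an ending like _2 or _b are one class to them, and where a whole thing is asked for, a point or a joint stands for the part that bears it (a point fixed in the world has none). Each returns a list of dicts, best first, with "conf" (0 to 1); they miss things now and then, are a little off and sometimes report something else, mostly with a low value. They report only what shows in the picture. A call takes as long as a camera call.
- models.masks_of(picture, target): "mask" (400x640 bool, what is visible of it) and "centre" ([column, row] in pixels, amid what is visible of it).
The state is a dict: "time": time; "qpos": joint angles; "qd": joint speeds; "effort": joint torques, N m; "ee_pos": TCP position; "tool_rot": TCP orientation; "ft_force": force on the tool from outside, world axes, zero at the start; "torque": the same for the moment, N m; "gripper_width": opening from 0.0 (shut) to 1.0 (fully open).
Only numpy, scipy, OpenCV 4.12 (cv2) and the standard library are available. Lean on these libraries where they do the work, as an engineer would, in place of code of your own. Each camera call takes 0.05 s, during which the arm holds its last target.

### The job

The stick-shaped orange inspection lamp is charging inside the open red toolbox, its plug clicked into the socket under the clear till. Pull it straight out of the socket, then tilt it tail-up and draw it, without forcing it against till or lid, through the opening between the till and the open lid, which is too short to let it out level. Finish with the gripper still holding the lamp in the air, still, all of it clearly above the toolbox's rim and touching nothing else; leave the other things where they are.

Things in the scene. Friction and masses are not known exactly. Their poses are not given: they have to be found in the camera images.
- toolbox: Red steel toolbox fixed to the bench, 310 long (its x) x 160 wide (y), rim 110 high, walls and floor 5 thick. Origin: centre of its underside; x runs along the box from till to lid, roughly to the right of the robot (world -y, within 0.55 rad), z up. A fixed clear till covers the inside from box x -150 to -50; from -50 to the far wall at 150 (200 mm) the top is open. Inside width 150.
- lip (a point): Middle of the lower edge of the till at the opening: box x -50, y 0, height 95 mm; axes as the toolbox. The clear till spans box x -150 to -50, underside at 95; its yellow lip at x -56 to -50 reaches up to 110.
- rim_far (a point): Middle of the far rim, at the foot of the open lid: box x 150, y 0, height 110 mm; axes as the toolbox. The clear lid with red frame, 200 high, 160 wide, stands here, leaning back 0.35 rad (20 deg) away from the opening; it does not move.
- till: Clear plastic till, fixed in the toolbox, with a yellow lip at the opening; origin and axes as the toolbox (sizes: see lip).
- lid: Clear lid with red frame, fixed open; origin at its foot at the far rim, z up along the lid (sizes: see rim_far).
- socket (a point): Mouth of the charging socket on the plug axis: box x -116, y 0, height 45 mm; opens to box +x. Black block from x -150 to -116, y -20 to 20, up to height 59, under the till; its channel is 18 mm square.
- saddle (a point): Middle of the black saddle that carries the lamp near its tail: box x 75, y 0, height 33 mm (its top). It spans box x 65 to 85; side cheeks 14 to 22 either side of the middle reach up to 41.
- lamp: Orange stick lamp, 0.15 to 0.28 kg, 240 long, 24 x 24 square, black rubber sleeve. Origin: on the long axis in the sleeve, 155 from the plug tip, 85 from the tail, near its centre of mass (at x -25); x runs from plug to tail, z up at start. Square body from x -131 to 85. Starts level along box x, origin at box x 17, y 0, height 45. Grip across its y at the origin, from above.
- lamp_plug (a point): Tip of the plug: lamp x -155, on the axis. At the start at box x -138; free of the socket when beyond box x -116.
- lamp_tail (a point): Middle of the tail's end face: lamp x 85, on the axis.
- detent (a joint): Sprung detent pin in the socket, slides up (m): 0 at rest behind the plug's 14 mm brass ball, rises 1 to 2 mm while the ball passes, within the first 20 mm of pull. The plug comes out along box +x against about 8 to 20 N, then runs free; 25 to 30 mm of pull frees it, and the tail is then about 20 mm from the far wall.
- tin: Small green tin, 44 across, 28 high, standing on the till; origin centre of underside. Bystander.
- grease: Jar of grease with a blue cap, 68 across, 85 high, on the bench. Bystander.
- tape: Blue roll of tape, 90 across, 24 high, on the bench. Bystander.
- wrench: Steel wrench lying on the bench. Bystander.
- spray: Green spray can with a red cap, 52 across, 170 high, on the bench. Bystander.
- pedal: Black bicycle pedal, 90 x 100 x 22, on the bench. Bystander.
- sprocket: Steel sprocket, 112 across, 17 high, on the bench. Bystander.

How it is judged:
By the outcome, as a careful person would: the job done as asked, in the order asked, and still so for the second after the job is handed in, while the arm keeps its last pose, push and grip.
It also fails if it takes over 42 s, if anything falls off the work surface, if the arm or the gripper's body presses on something with over 40 N, if the wrist force passes 120 N, or if a joint passes its speed limit or range.

## Working session

There is one attempt and no reset: what is moved stays moved. The work goes in short steps, Python scripts to look and compute and a tool call to move; the robot and the scene stay as the last step left them, time stands still between calls to the robot, and variables do not carry over. Pictures are saved under pics/ and viewed, and the job is handed in when it is done.

Besides the shell and the picture viewer there is one more tool, called after ">>>" as name(argument=value, ...), one argument or row to a line, values as JSON. jog_arm: Moves the arm, as the interface text tells. Its arguments: {"type":"object","properties":{"rows":{"type":"array","items":{"type":"array"}},"gripper":{"type":"number"}},"required":["rows"]}

```bash
mkdir -p pics; ls; python3 - <<'E'
from cell import env,cams,models
import cv2
s=env.observe();print({k:s[k] for k in ('time','ee_pos','tool_rot','ft_force','gripper_width')},env.grasp_offset)
for n in ('scene','top','wrist'):
    p=cams.snapshot(n);cv2.imwrite(f'pics/a_{n}.png',p['img'][:,:,::-1]);print(n,p['fovy'],p['cx'],p['cy'],p['R'],p['t'])
    for t in ('toolbox','lamp','till','lid','tin','lamp_tail','socket'):
        try: print(t,[(round(m['conf'],2),m['centre'],int(m['mask'].sum())) for m in models.masks_of(p,t)][:2])
        except Exception as e: print(t,e)
E
```

```text
pics
{'time': 0.0, 'ee_pos': array([0.23892226, 0.60384638, 0.2304052 ]), 'tool_rot': array([[-9.29848851e-01,  3.67941187e-01, -6.29980244e-04],
       [ 3.67941721e-01,  9.29847213e-01, -1.74668973e-03],
       [-5.68937189e-05, -1.85595346e-03, -9.99998276e-01]]), 'ft_force': array([0.7452018 , 0.96952405, 0.09723641]), 'gripper_width': 0.998177384964077} -0.0187
scene 46.77765046472209 325.52336840204964 201.2795277935882 [[ 0.53572041  0.84414319 -0.02063786]
 [ 0.4721491  -0.31972511 -0.8214932 ]
 [-0.70005633  0.43034653 -0.56984471]] [-0.25789541 -0.16790562  1.61421174]
toolbox [(0.68, [361.9, 215.2], 9021)]
lamp [(0.72, [363.1, 215.2], 203)]
till [(0.86, [402.1, 193.8], 840)]
lid [(0.78, [291.4, 177.1], 1018)]
tin [(0.5, [411.2, 201.7], 308)]
lamp_tail [(0.74, [365.0, 217.4], 260)]
socket []
top 57.75286097259648 322.91142749265254 202.20869143877925 [[ 0.02553248 -0.99952897  0.01702715]
 [-0.99815761 -0.02642785 -0.05461639]
 [ 0.05504066 -0.01560129 -0.99836222]] [-0.03810906  0.46661819  1.04519059]
toolbox [(0.62, [310.1, 164.4], 8596)]
lamp [(0.91, [295.3, 163.8], 507), (0.48, [305.8, 164.2], 8680)]
till [(0.6, [251.7, 146.4], 1796)]
lid [(0.9, [358.9, 179.8], 2516)]
tin [(0.79, [259.9, 124.4], 226), (0.58, [308.6, 161.3], 8659)]
lamp_tail [(0.88, [297.7, 162.3], 517), (0.75, [466.9, 198.1], 385)]
socket [(0.92, [308.2, 165.0], 8664)]
wrist 65.70646984690485 316.6756887011192 197.9584559202503 [[ 3.68723208e-01  9.29539235e-01  8.11821730e-05]
 [ 8.95133060e-01 -3.55098743e-01  2.69521221e-01]
 [ 2.50559377e-01 -9.93060603e-02 -9.62994447e-01]] [-0.65105325 -0.03300804  0.37908604]
toolbox [(0.57, [148.0, 389.4], 329)]
lamp []
till []
lid []
tin []
lamp_tail []
socket [(0.76, [143.6, 392.5], 303)]
```

```bash
python3 - <<'E'
import cv2
for n,(x,y,w,h) in {'top':(200,80,220,165),'scene':(240,110,220,165)}.items():
    i=cv2.imread(f'pics/a_{n}.png')[y:y+h,x:x+w];cv2.imwrite(f'pics/b_{n}.png',cv2.resize(i,(800,600),interpolation=cv2.INTER_CUBIC))
E
```

```text
(no output)
```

View pics/a_top.png

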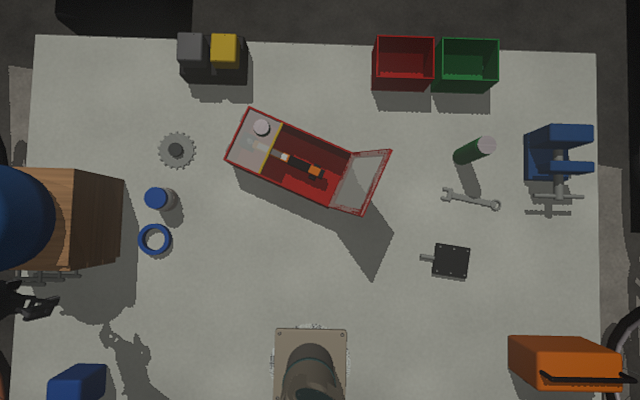

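View pics/a_scene.png

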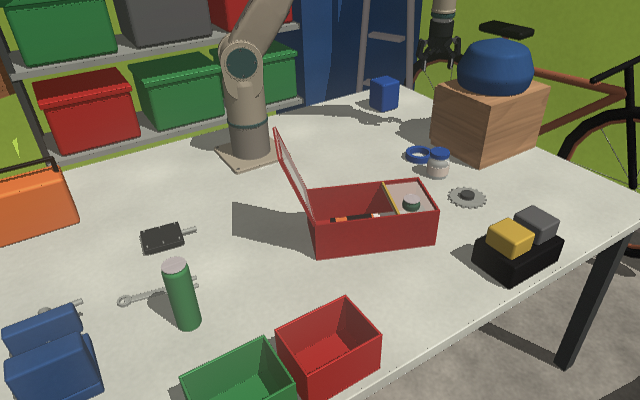

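View pics/b_top.png

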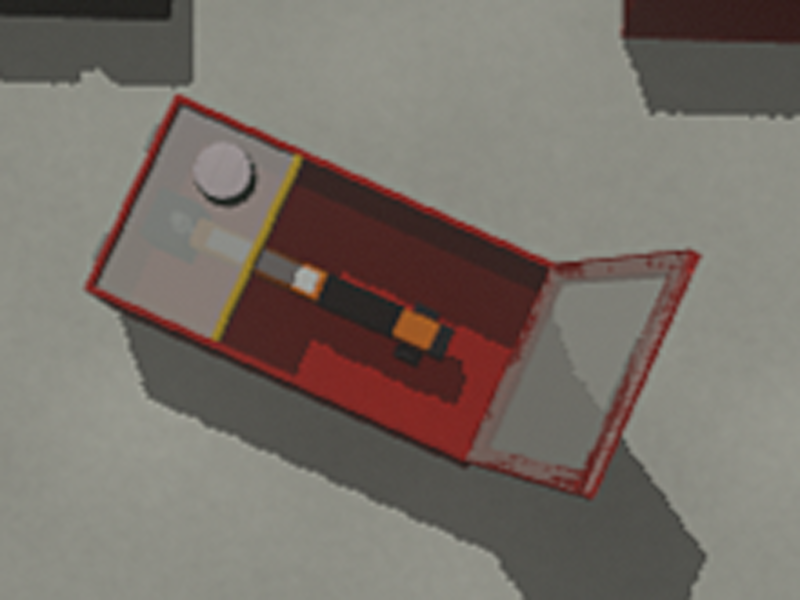

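View pics/b_scene.png

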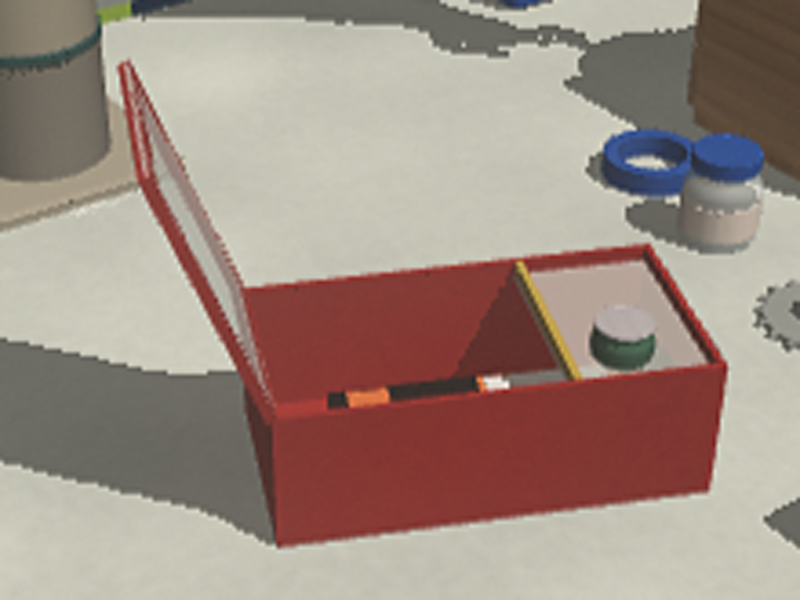

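```bash
cat > h.py <<'E'
import numpy as np, cv2
def proj(p,X):
    f=200/np.tan(np.radians(p['fovy'])/2); c=np.asarray(X)@p['R'].T+p['t']
    if p.get('fish'):
        r=np.hypot(c[:,0],c[:,1]); th=np.arctan2(r,c[:,2]); return np.c_[p['cx']+f*th*c[:,0]/r,p['cy']+f*th*c[:,1]/r]
    return np.c_[p['cx']+f*c[:,0]/c[:,2],p['cy']+f*c[:,1]/c[:,2]]
def boxT(q):
    c,s=np.cos(q[2]),np.sin(q[2]); return np.array([[c,-s,0],[s,c,0],[0,0,1]]),np.array([q[0],q[1],0])
def b2w(q,X):
    R,t=boxT(q); return np.atleast_2d(X)@R.T+t
E
cat > fit.py <<'E'
from cell import env,cams,models
from h import *
from scipy.optimize import least_squares
A=np.array
top=[((180,97),(-155,80,110)),((88,290),(-155,-80,110)),((553,267),(155,80,110)),((468,463),(155,-80,110))]
sc=[((725,362),(-155,80,110)),((708,491),(-155,80,0)),((278,546),(155,80,0)),((275,418),(155,80,110)),((650,246),(-155,-80,110)),((245,290),(155,-80,110))]
pt,ps=cams.snapshot('top'),cams.snapshot('scene')
D=[(pt,A([o for o,_ in top])*.275+[200,80]-.5*0,A([x for _,x in top])/1000),(ps,A([o for o,_ in sc])*.275+[240,110],A([x for _,x in sc])/1000)]
def res(q,DD=D): return np.concatenate([(proj(p,b2w(q,X))-u).ravel() for p,u,X in DD])
for DD in (D,D[:1],D[1:]):
    r=least_squares(lambda q:res(q,DD),[.45,.05,-1.9],loss='soft_l1');print(r.x,np.round(r.fun,1))
q=least_squares(res,[.45,.05,-1.9],loss='soft_l1').x
np.save('q.npy',q)
P={'o':(17,0,45),'oT':(17,0,57),'tail':(102,0,57),'lip1':(-50,75,110),'lip2':(-50,-75,110)}
for n,v in P.items(): print(n,b2w(q,A(v)/1000)[0].round(4),((proj(pt,b2w(q,A(v)/1000))[0]-[200,80])/.275).round(1),((proj(ps,b2w(q,A(v)/1000))[0]-[240,110])/.275).round(1))
E
python3 fit.py
```

```text
[ 0.58294548  0.07226388 -1.96806517] [-2.  -1.3 -2.1 -0.5  1.  -0.7 -0.2 -0.1  0.5  0.4  0.1 -0.5 -0.5 -0.2
 -1.2  0.1 -0.5 -1.4 -2.  -1.2]
[ 0.58134675  0.06966897 -1.97109475] [-0.9 -0.8 -1.2 -0.   1.9  0.1  0.7  0.6]
[ 0.58445617  0.07288629 -1.96786147] [ 1.2  0.6  0.7 -0.2 -0.   0.1 -0.7  0.3  0.1 -1.3 -1.5 -1. ]
o [0.5764 0.0566 0.045 ] [345.7 300.3] [446.9 400.3]
oT [0.5764 0.0566 0.057 ] [344.7 297.8] [447.3 386.9]
tail [ 0.5435 -0.0218  0.057 ] [445.  342.9] [330.3 400.8]
lip1 [0.6714 0.0894 0.11  ] [299.7 156.5] [573.7 377.2]
lip2 [0.5331 0.1474 0.11  ] [214.1 341. ] [513.9 259.2]
```

>>> jog_arm(
  rows=[
    [[0, 0, 0], [0, 0, 0.994]],
    [[0, 0, 0], [0, 0, 0.994]],
    [[0, 0, 0], [0, 0, 0.994]],
    [[0, 0, 0], [0, 0, 0.994]],
    [[0, 0, 0], [0, 0, 0.994]],
    [[0, 0, 0], [0, 0, 0.994]],
    [[0, 0, 0], [0, 0, 0.994]],
    [[0, 0, 0], [0, 0, 0.994]],
    [[0, 0, 0], [0, 0, 0.994]],
    [[0, 0, 0], [0, 0, 0.994]],
    [[0, 0, 0], [0, 0, 0.994]],
    [[0, 0, 0], [0, 0, 0.994]],
    [[0, 0, 0], [0, 0, 0.994]],
    [[0, 0, 0], [0, 0, 0.994]],
    [[0, 0, 0], [0, 0, 0.994]],
    [[0, 0, 0], [0, 0, 0.994]],
  ],
)

```text
time: 2.9
ee_pos: [0.239, 0.6045, 0.2313]
tool_rot: [[0.39, 0.921, -0.0], [0.921, -0.39, 0.0], [0.0, -0.0, -1.0]]
ft_force: [-0.3, 0.3, 0.6]
gripper_width: 1.003
```

>>> jog_arm(
  rows=[
    [[-0.715, 1, 0], [0, 0, 0]],
    [[-0.715, 1, 0], [0, 0, 0]],
    [[-0.715, 1, 0], [0, 0, 0]],
    [[-0.715, 1, 0], [0, 0, 0]],
    [[-0.715, 1, 0], [0, 0, 0]],
    [[-0.715, 1, 0], [0, 0, 0]],
    [[-0.715, 1, 0], [0, 0, 0]],
    [[-0.715, 1, 0], [0, 0, 0]],
    [[-0.715, 1, 0], [0, 0, 0]],
    [[-0.715, 1, 0], [0, 0, 0]],
    [[-0.715, 1, 0], [0, 0, 0]],
    [[-0.715, 1, 0], [0, 0, 0]],
    [[-0.715, 1, 0], [0, 0, 0]],
    [[-0.715, 1, 0], [0, 0, 0]],
    [[-0.715, 1, 0], [0, 0, 0]],
    [[-0.715, 1, 0], [0, 0, 0]],
    [[-0.715, 1, 0], [0, 0, 0]],
    [[-0.715, 1, 0], [0, 0, 0]],
    [[-0.715, 1, 0], [0, 0, 0]],
    [[-0.715, 1, 0], [0, 0, 0]],
  ],
)

```text
time: 4.9
ee_pos: [0.4982, 0.1854, 0.2315]
tool_rot: [[0.386, 0.923, 0.0], [0.923, -0.386, 0.0], [0.0, 0.0, -1.0]]
ft_force: [1.4, -0.3, 0.1]
gripper_width: 0.999
```

>>> jog_arm(
  rows=[
    [[-0.715, 1, 0], [0, 0, 0]],
    [[-0.715, 1, 0], [0, 0, 0]],
    [[-0.715, 1, 0], [0, 0, 0]],
    [[-0.715, 1, 0], [0, 0, 0]],
    [[-0.715, 1, 0], [0, 0, 0]],
    [[-0.715, 1, 0], [0, 0, 0]],
    [[0, 0, 0], [0, 0, 0]],
  ],
)

```text
time: 5.6
ee_pos: [0.577, 0.0564, 0.2317]
tool_rot: [[0.391, 0.92, 0.002], [0.92, -0.391, -0.003], [-0.001, 0.003, -1.0]]
ft_force: [0.1, -0.2, 0.1]
gripper_width: 0.997
```

```bash
cat > look.py <<'E'
import sys
from cell import env,cams,models
from h import *
q=np.load('q.npy'); R,t=boxT(q); tag=sys.argv[1]
s=env.observe(); T=np.array(s['tool_rot'])
print('t',s['time'],'qpos',np.round(s['qpos'],3),'ft',np.round(s['ft_force'],1),'w',round(s['gripper_width'],3))
print('ee',np.round(s['ee_pos'],4),'grasp box mm',(R.T@(s['ee_pos']+T[:,2]*env.grasp_offset-t)*1000).round(1))
print('tool axes in box\n',(R.T@T).round(4))
for n in sys.argv[2:]:
    p=cams.snapshot(n); cv2.imwrite(f'pics/{tag}_{n}.png',p['img'][:,:,::-1])
    if n=='wrist':
        p['fish']=1
        C=-p['R'].T@p['t']; print('cam in tool',(T.T@(C-s['ee_pos'])).round(3))
    np.savez(f'{tag}_{n}.npz',**p)
E
python3 look.py c wrist top scene
```

```text
t 5.6 qpos [-0.449  0.565  0.474  1.73  -0.309  0.92  -0.251] ft [ 0.1 -0.2  0.1] w 0.997
ee [0.577  0.0564 0.2317] grasp box mm [ 16.9   0.6 250.4]
tool axes in box
 [[-1.      0.0044  0.0015]
 [ 0.0044  1.      0.0031]
 [-0.0015  0.0031 -1.    ]]
cam in tool [ 0.07  -0.001 -0.143]
```

```bash
python3 - <<'E'
from h import *
A=np.array
p=dict(np.load('c_wrist.npz'));q=np.load('q.npy')
i=cv2.imread('pics/c_wrist.png'); i=cv2.resize(i,(800,500),interpolation=cv2.INTER_CUBIC)
def poly(P,c,cl=True):
    u=(proj(p,b2w(q,A(P)/1000))*1.25).round().astype(int); cv2.polylines(i,[u.reshape(-1,1,2)],cl,c,1)
poly([(-131+17,12,57),(102,12,57),(102,-12,57),(-131+17,-12,57)],(0,255,0))
poly([(-50,-75,110),(-50,75,110)],(255,0,0),False)
poly([(-150,-75,110),(145,-75,110),(145,75,110),(-150,75,110)],(255,255,0))
poly([(65,-22,41),(85,-22,41),(85,22,41),(65,22,41)],(255,0,255))
cv2.imwrite('pics/c_ov.png',i)
E
```

```text
(no output)
```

View pics/c_ov.png

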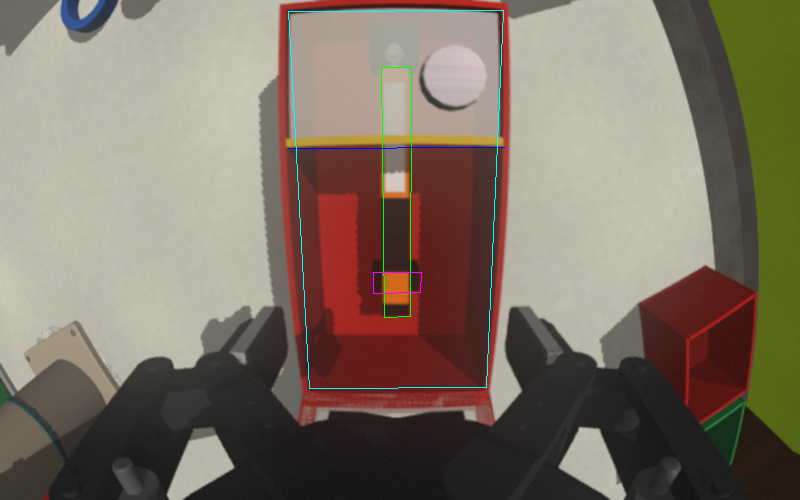

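View pics/c_scene.png

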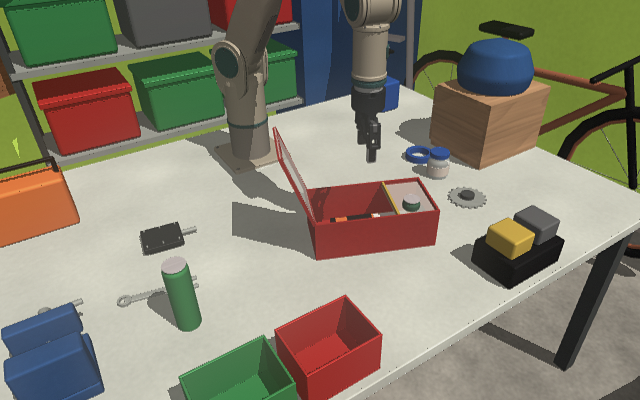

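```bash
cat > plan.py <<'E'
import numpy as np, heapq
def seg(a,b,n): return np.linspace(a,b,n)
def rect(x0,x1,z0,z1,st=5):
    nx,nz=int((x1-x0)/st)+2,int((z1-z0)/st)+2
    X=np.linspace(x0,x1,nx);Z=np.linspace(z0,z1,nz)
    return np.r_[np.c_[X,0*X+z0],np.c_[X,0*X+z1],np.c_[0*Z+x0,Z],np.c_[0*Z+x1,Z]]
lamp=np.r_[rect(-131,85,-12,12),rect(-155,-131,-7,7)]
fing=rect(-14,14,-19,54); body=rect(-43,43,54,200); cam=rect(-90,-43,95,160)
c,s=np.cos(.35),np.sin(.35)
def dbox(P,x0,x1,z0,z1):
    dx=np.maximum(x0-P[:,0],P[:,0]-x1);dz=np.maximum(z0-P[:,1],P[:,1]-z1)
    o=np.hypot(np.maximum(dx,0),np.maximum(dz,0));return np.where((dx<0)&(dz<0),np.maximum(dx,dz),o)
def dist(P,ext):
    L=(P-[150,110])@np.array([[c,s],[-s,c]])  # lid frame: along x' normal, z' along lid
    d=[P[:,1]-5,dbox(P,145,150,-50,110),dbox(L,-5,8,0,200),dbox(P,-155,-50,95,110),dbox(P,-155,-116,0,59),dbox(P,65,85,0,41 if ext else 32)]
    return np.min(d,axis=0)
def T(P,x,z,t):
    ct,st=np.cos(t),np.sin(t); return np.c_[x+P[:,0]*ct-P[:,1]*st,z+P[:,0]*st+P[:,1]*ct]
def clr(x,z,t):
    a=dist(T(lamp,x,z,t),0).min(); b=dist(T(fing,x,z,t),1).min(); d=dist(T(body,x,z,t),1).min()
    C=T(cam,x,z,t); e=min(dist(C,1).min(), dbox(C,-150,-80,110,138).min()); d=min(d,dbox(T(body,x,z,t),-150,-80,110,138).min())
    return a,b,d,e
if __name__=='__main__':
    xs=np.arange(45,131,5);zs=np.arange(45,331,5);ts=np.arange(0,1.21,.05)
    from functools import lru_cache
    @lru_cache(None)
    def cl(k): return min(clr(xs[k[0]],zs[k[1]],ts[k[2]]))
    st=(0,0,0);D={st:0};pr={};h=[(0,st)];goal=None
    while h:
        d,k=heapq.heappop(h)
        if d>D[k]:continue
        if T(lamp,xs[k[0]],zs[k[1]],ts[k[2]])[:,1].min()>150: goal=k;break
        for i in(-1,0,1):
            for j in(-1,0,1):
                for m in(-1,0,1):
                    n=(k[0]+i,k[1]+j,k[2]+m)
                    if n==k or not(0<=n[0]<len(xs) and 0<=n[1]<len(zs) and 0<=n[2]<len(ts)):continue
                    cc=cl(n)
                    if cc<=(0 if zs[n[1]]<60 else 3):continue
                    w=(abs(i)+abs(j)+abs(m))*(1+(15/max(cc,1))**2)
                    if d+w<D.get(n,1e9):D[n]=d+w;pr[n]=k;heapq.heappush(h,(d+w,n))
    print(goal,len(D))
    if goal:
        k=goal;P=[k]
        while k in pr:k=pr[k];P.append(k)
        for k in P[::-1]:print(xs[k[0]],zs[k[1]],round(ts[k[2]],2),np.round(clr(xs[k[0]],zs[k[1]],ts[k[2]])).astype(int))
E
python3 plan.py
```

```text
(9, 36, 9) 4829
45 45 0.0 [ 1  6 52 30]
45 50 0.0 [ 6  6 52 35]
45 55 0.0 [ 6  6 52 37]
45 60 0.0 [ 6  6 52 39]
45 65 0.0 [ 6  8 53 41]
50 70 0.0 [10 10 54 48]
50 70 0.05 [10 11 56 42]
50 70 0.1 [ 9 11 53 36]
50 70 0.15 [ 9 12 50 30]
50 70 0.2 [ 9 12 47 24]
50 70 0.25 [10 13 44 19]
50 75 0.3 [10 18 42 16]
50 80 0.35 [11 23 41 12]
50 85 0.35 [11 27 42 14]
50 90 0.35 [11 32 44 17]
50 95 0.4 [13 37 43 14]
50 100 0.4 [15 41 46 18]
50 105 0.4 [17 46 48 22]
50 110 0.45 [18 50 48 20]
55 115 0.5 [21 52 52 20]
60 120 0.55 [21 56 56 21]
60 125 0.55 [20 61 59 25]
65 130 0.6 [23 59 63 26]
65 135 0.65 [26 60 64 24]
70 140 0.7 [28 57 68 26]
70 145 0.7 [27 59 71 29]
75 150 0.75 [30 56 76 32]
75 155 0.75 [29 58 79 35]
80 160 0.75 [29 55 86 42]
80 165 0.75 [28 56 90 46]
85 170 0.75 [27 53 97 53]
85 175 0.75 [ 27  55 101  57]
90 180 0.75 [ 26  52 104  64]
90 185 0.75 [ 24  54 106  68]
90 190 0.75 [ 23  56 107  72]
90 195 0.75 [ 22  57 109  76]
90 200 0.75 [ 22  59 111  80]
90 205 0.75 [ 22  61 113  85]
90 210 0.75 [ 22  62 114  89]
90 215 0.75 [ 22  64 116  94]
90 220 0.75 [ 24  66 118  98]
90 225 0.75 [ 26  68 119 103]
90 225 0.7 [ 26  67 116 109]
90 225 0.65 [ 26  67 113 116]
90 225 0.6 [ 27  67 110 122]
90 225 0.55 [ 29  67 106 129]
90 225 0.5 [ 26  67 103 135]
90 225 0.45 [ 23  67 100 142]
```

>>> jog_arm(
  rows=[
    [[0, 0, 0], [0, -0.95, 0]],
    [[0, 0, 0], [0, -0.95, 0]],
    [[0, 0, 0], [0, -0.95, 0]],
    [[0, 0, 0], [0, -0.95, 0]],
    [[0, 0, 0], [0, -0.95, 0]],
    [[0, 0, 0], [0, -0.95, 0]],
    [[0, 0, 0], [0, -0.95, 0]],
    [[0, 0, 0], [0, -0.95, 0]],
    [[0, 0, 0], [0, 0, 0]],
  ],
)

```text
time: 6.65
ee_pos: [0.5745, 0.0656, 0.2274]
tool_rot: [[0.271, 0.925, -0.265], [0.671, -0.38, -0.637], [-0.69, -0.005, -0.724]]
ft_force: [-0.0, 0.5, -0.9]
gripper_width: 1.004
```

```bash
python3 look.py d scene
```

```text
t 6.65 qpos [-0.778  0.947  0.69   1.372  0.07   1.425 -0.607] ft [-0.   0.5 -0.9] w 1.004
ee [0.5745 0.0656 0.2274] grasp box mm [ -3.4  -5.3 240.9]
tool axes in box
 [[-0.7237 -0.008   0.69  ]
 [-0.0093  1.      0.0018]
 [-0.69   -0.0051 -0.7238]]
```

View pics/d_scene.png

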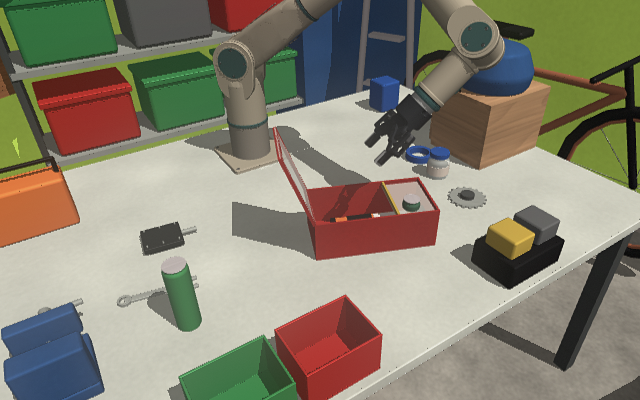

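>>> jog_arm(
  rows=[
    [[0, 0, 0], [0, 0.95, 0]],
    [[0, 0, 0], [0, 0.95, 0]],
    [[0, 0, 0], [0, 0.95, 0]],
    [[0, 0, 0], [0, 0.95, 0]],
    [[0, 0, 0], [0, 0.95, 0]],
    [[0, 0, 0], [0, 0.95, 0]],
    [[0, 0, 0], [0, 0.95, 0]],
    [[0, 0, 0], [0, 0.95, 0]],
    [[0, 0, 0], [0, 0, 0]],
    [[0, 0, 0], [0, 0, 0]],
    [[0, 0, 0], [0, 0, 0]],
  ],
)

```text
time: 7.8
ee_pos: [0.5755, 0.062, 0.2316]
tool_rot: [[0.385, 0.923, 0.0], [0.923, -0.385, -0.0], [0.0, 0.0, -1.0]]
ft_force: [0.5, -0.3, -0.1]
gripper_width: 1.002
```

```bash
python3 look.py e
```

```text
t 7.8 qpos [-0.451  0.563  0.463  1.731 -0.304  0.92  -0.258] ft [ 0.5 -0.3 -0.1] w 1.002
ee [0.5755 0.062  0.2316] grasp box mm [ 12.4  -2.9 250.3]
tool axes in box
 [[-1.0e+00 -2.6e-03 -0.0e+00]
 [-2.6e-03  1.0e+00  3.0e-04]
 [ 0.0e+00  3.0e-04 -1.0e+00]]
```

>>> jog_arm(
  rows=[
    [[-0.23, 0.15, 0.5], [0, 0, 0]],
    [[0, 0, 0.9], [0, 0, 0]],
    [[0, 0, 0.9], [0, 0, 0]],
    [[0, 0, 0.9], [0, 0, 0]],
    [[0, 0, 0.9], [0, 0, 0]],
    [[0, 0, 0.9], [0, 0, 0]],
    [[0, 0, 0], [0, 0, 0]],
    [[0, 0, 0], [0, 0, 0]],
  ],
  gripper=60,
)

```text
time: 8.6
ee_pos: [0.5761, 0.0555, 0.1305]
tool_rot: [[0.385, 0.923, -0.001], [0.923, -0.385, -0.001], [-0.001, -0.001, -1.0]]
ft_force: [-0.5, -1.1, 1.3]
gripper_width: 0.702
```

```bash
python3 look.py f wrist
```

```text
t 8.6 qpos [-0.391  0.69   0.392  1.822 -0.383  0.707 -0.18 ] ft [-0.5 -1.1  1.3] w 0.702
ee [0.5761 0.0555 0.1305] grasp box mm [1.810e+01 1.000e-01 1.492e+02]
tool axes in box
 [[-1.     -0.0019  0.0014]
 [-0.0019  1.     -0.001 ]
 [-0.0014 -0.001  -1.    ]]
cam in tool [ 0.07  -0.001 -0.143]
```

View pics/f_wrist.png

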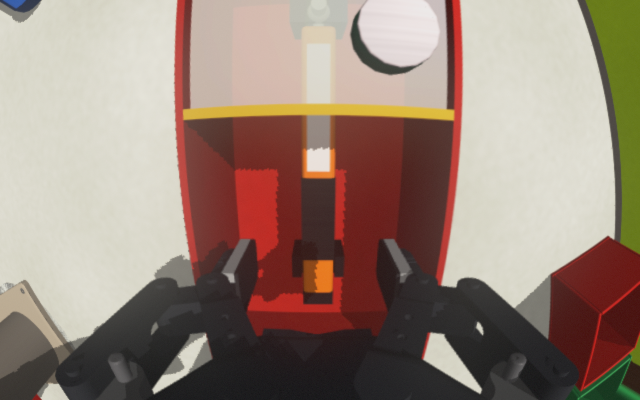

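>>> jog_arm(
  rows=[
    [[0.05, 0, 0.9], [0, 0, 0]],
    [[0, 0, 0.9], [0, 0, 0]],
    [[0, 0, 0.9], [0, 0, 0]],
    [[0, 0, 0.9], [0, 0, 0]],
    [[0, 0, 0.9], [0, 0, 0]],
    [[0, 0, 0.75], [0, 0, 0]],
    [[0, 0, 0], [0, 0, 0]],
    [[0, 0, 0], [0, 0, 0]],
  ],
)

```text
time: 9.45
ee_pos: [0.5771, 0.0561, 0.0267]
tool_rot: [[0.386, 0.922, 0.001], [0.922, -0.386, -0.0], [0.0, 0.001, -1.0]]
ft_force: [-0.4, 0.2, -0.1]
gripper_width: 0.699
```

```bash
python3 look.py g wrist
```

```text
t 9.45 qpos [-0.327  0.842  0.291  1.865 -0.463  0.5   -0.114] ft [-0.4  0.2 -0.1] w 0.699
ee [0.5771 0.0561 0.0267] grasp box mm [17.2  0.8 45.4]
tool axes in box
 [[-1.e+00 -9.e-04 -2.e-04]
 [-9.e-04  1.e+00  6.e-04]
 [ 2.e-04  6.e-04 -1.e+00]]
cam in tool [ 0.07  -0.001 -0.143]
```

View pics/g_wrist.png

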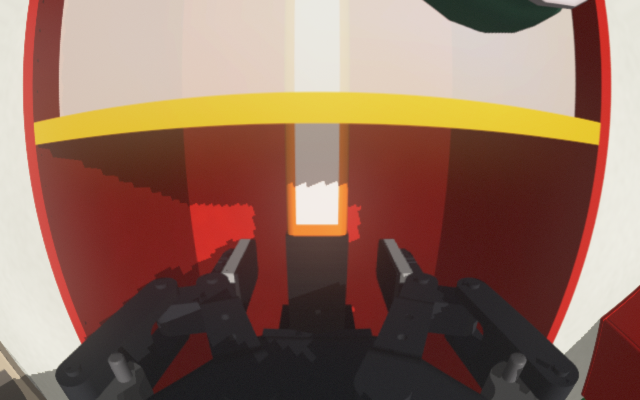

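>>> jog_arm(
  rows=[
    [[0, 0, 0], [0, 0, 0]],
    [[0, 0, 0], [0, 0, 0]],
    [[0, 0, 0], [0, 0, 0]],
    [[0, 0, 0], [0, 0, 0]],
    [[0, 0, 0], [0, 0, 0]],
    [[0, 0, 0], [0, 0, 0]],
    [[0, 0, 0], [0, 0, 0]],
    [[0, 0, 0], [0, 0, 0]],
  ],
  gripper=0,
)

```text
time: 10.3
ee_pos: [0.5771, 0.0563, 0.0271]
tool_rot: [[0.386, 0.922, 0.001], [0.922, -0.386, 0.0], [0.001, 0.001, -1.0]]
ft_force: [-0.5, 0.7, 6.3]
gripper_width: 0.273
```

```bash
python3 look.py i wrist
```

```text
t 10.3 qpos [-0.327  0.842  0.291  1.866 -0.463  0.5   -0.114] ft [-0.5  0.7  6.3] w 0.273
ee [0.5771 0.0563 0.0271] grasp box mm [17.   0.8 45.8]
tool axes in box
 [[-1.e+00 -7.e-04 -8.e-04]
 [-7.e-04  1.e+00  9.e-04]
 [ 8.e-04  9.e-04 -1.e+00]]
cam in tool [ 0.07  -0.001 -0.143]
```

View pics/i_wrist.png

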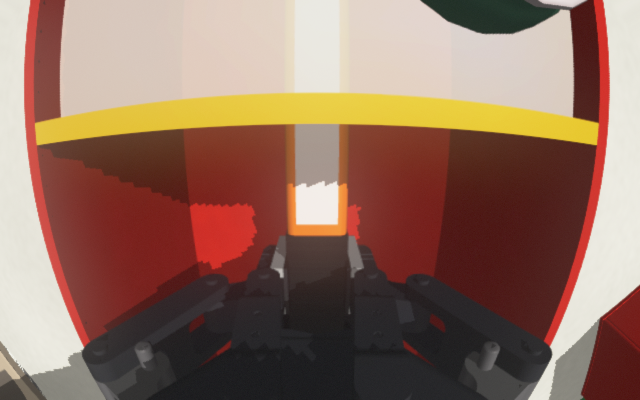

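>>> jog_arm(
  rows=[
    [[-0.1, 0, -0.02], [0, 0, 0]],
    [[-0.1, 0, 0], [0, 0, 0]],
    [[-0.1, 0, 0], [0, 0, 0]],
    [[-0.1, 0, 0], [0, 0, 0]],
    [[-0.1, 0, 0], [0, 0, 0]],
    [[-0.1, 0, 0], [0, 0, 0]],
    [[-0.1, 0, 0], [0, 0, 0]],
    [[-0.1, 0, 0], [0, 0, 0]],
    [[-0.1, 0, 0], [0, 0, 0]],
    [[-0.1, 0, 0], [0, 0, 0]],
    [[-0.1, 0, 0], [0, 0, 0]],
    [[-0.1, 0, 0], [0, 0, 0]],
    [[0, 0, 0], [0, 0, 0]],
  ],
)

```text
time: 11.65
ee_pos: [0.5678, 0.034, 0.0271]
tool_rot: [[0.386, 0.922, 0.001], [0.922, -0.386, 0.0], [0.001, 0.001, -1.0]]
ft_force: [1.2, 3.6, 5.8]
gripper_width: 0.27
```

```bash
python3 look.py j wrist
```

```text
t 11.65 qpos [-0.285  0.831  0.278  1.897 -0.459  0.476 -0.077] ft [1.2 3.6 5.8] w 0.27
ee [0.5678 0.034  0.0271] grasp box mm [41.2  0.8 45.8]
tool axes in box
 [[-1.e+00 -6.e-04 -6.e-04]
 [-6.e-04  1.e+00  8.e-04]
 [ 6.e-04  8.e-04 -1.e+00]]
cam in tool [ 0.07  -0.001 -0.143]
```

View pics/j_wrist.png

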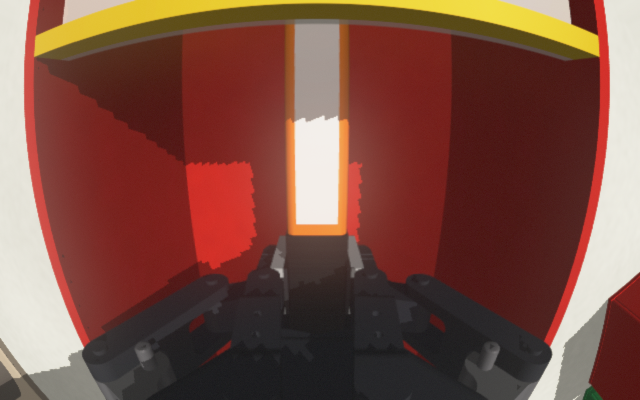

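```bash
cat > rows.py <<'E'
import numpy as np
from plan import clr
def rows(W,N,off=-18.7):
    tcp=lambda p:np.array([p[0]-off*np.sin(p[2]),p[1]+off*np.cos(p[2])])
    for a,b,n in zip(W[:-1],W[1:],N):
        a,b=np.array(a,float),np.array(b,float); o=[];m=99
        for k in range(n):
            p,q=a+(b-a)*k/n,a+(b-a)*(k+1)/n; d=tcp(q)-tcp(p); t=p[2]
            o.append((round(-(d@[np.cos(t),np.sin(t)])/20,3),round(d@[np.sin(t),-np.cos(t)]/20,3),round(-(q[2]-p[2])/.1,3)))
            m=np.minimum(m,clr(*q))
        print(b,np.round(m,0),o)
E
python3 -c "
from rows import rows
rows([(47,45,0),(48,68,0),(50,73,.25),(50,85,.37),(50,110,.45),(65,132,.62),(75,152,.75),(85,175,.75),(90,230,.75),(90,300,.75)],[6,10,5,6,7,6,5,8,10])"
```

```text
[48. 68.  0.] [ 5.  3. 54. 35.] [(np.float64(-0.008), np.float64(-0.192), np.float64(-0.0)), (np.float64(-0.008), np.float64(-0.192), np.float64(-0.0)), (np.float64(-0.008), np.float64(-0.192), np.float64(-0.0)), (np.float64(-0.008), np.float64(-0.192), np.float64(-0.0)), (np.float64(-0.008), np.float64(-0.192), np.float64(-0.0)), (np.float64(-0.008), np.float64(-0.192), np.float64(-0.0))]
[50.   73.    0.25] [ 9.  9. 45. 20.] [(np.float64(-0.033), np.float64(-0.025), np.float64(-0.25)), (np.float64(-0.034), np.float64(-0.025), np.float64(-0.25)), (np.float64(-0.035), np.float64(-0.025), np.float64(-0.25)), (np.float64(-0.035), np.float64(-0.024), np.float64(-0.25)), (np.float64(-0.036), np.float64(-0.024), np.float64(-0.25)), (np.float64(-0.036), np.float64(-0.024), np.float64(-0.25)), (np.float64(-0.037), np.float64(-0.024), np.float64(-0.25)), (np.float64(-0.038), np.float64(-0.023), np.float64(-0.25)), (np.float64(-0.038), np.float64(-0.023), np.float64(-0.25)), (np.float64(-0.039), np.float64(-0.022), np.float64(-0.25))]
[50.   85.    0.37] [10. 18. 41. 12.] [(np.float64(-0.052)
[... 2363 characters left out ...]
(np.float64(-0.257), np.float64(-0.23), np.float64(-0.0))]
[ 90.   300.     0.75] [34. 72. 99. 99.] [(np.float64(-0.239), np.float64(-0.256), np.float64(-0.0)), (np.float64(-0.239), np.float64(-0.256), np.float64(-0.0)), (np.float64(-0.239), np.float64(-0.256), np.float64(-0.0)), (np.float64(-0.239), np.float64(-0.256), np.float64(-0.0)), (np.float64(-0.239), np.float64(-0.256), np.float64(-0.0)), (np.float64(-0.239), np.float64(-0.256), np.float64(-0.0)), (np.float64(-0.239), np.float64(-0.256), np.float64(-0.0)), (np.float64(-0.239), np.float64(-0.256), np.float64(-0.0)), (np.float64(-0.239), np.float64(-0.256), np.float64(-0.0)), (np.float64(-0.239), np.float64(-0.256), np.float64(-0.0))]
```

>>> jog_arm(
  rows=[
    [[-0.1, 0, 0], [0, 0, 0]],
    [[-0.1, 0, 0], [0, 0, 0]],
    [[-0.1, 0, 0], [0, 0, 0]],
    [[0, 0, 0], [0, 0, 0]],
    [[0, 0, 0], [0, 0, 0]],
  ],
)

```text
time: 12.2
ee_pos: [0.5655, 0.0285, 0.0271]
tool_rot: [[0.386, 0.922, 0.001], [0.922, -0.386, 0.0], [0.001, 0.001, -1.0]]
ft_force: [1.4, 4.2, 5.8]
gripper_width: 0.271
```

```bash
python3 look.py k top
```

```text
t 12.2 qpos [-0.274  0.828  0.275  1.904 -0.458  0.47  -0.068] ft [1.4 4.2 5.8] w 0.271
ee [0.5655 0.0285 0.0271] grasp box mm [47.1  0.9 45.8]
tool axes in box
 [[-1.e+00 -7.e-04 -6.e-04]
 [-7.e-04  1.e+00  9.e-04]
 [ 6.e-04  9.e-04 -1.e+00]]
```

>>> jog_arm(
  rows=[
    [[-0.01, 0, -0.19], [0, 0, 0]],
    [[-0.01, 0, -0.19], [0, 0, 0]],
    [[-0.01, 0, -0.19], [0, 0, 0]],
    [[-0.01, 0, -0.19], [0, 0, 0]],
    [[-0.01, 0, -0.19], [0, 0, 0]],
    [[-0.01, 0, -0.19], [0, 0, 0]],
    [[0, 0, 0], [0, 0, 0]],
  ],
)

```text
time: 12.95
ee_pos: [0.565, 0.0273, 0.0501]
tool_rot: [[0.386, 0.922, 0.001], [0.922, -0.386, -0.0], [0.0, 0.001, -1.0]]
ft_force: [0.6, 0.4, -2.1]
gripper_width: 0.268
```

```bash
python3 look.py l wrist scene
```

```text
t 12.95 qpos [-0.288  0.791  0.3    1.9   -0.442  0.514 -0.08 ] ft [ 0.6  0.4 -2.1] w 0.268
ee [0.565  0.0273 0.0501] grasp box mm [48.4  0.8 68.8]
tool axes in box
 [[-1.e+00 -8.e-04 -4.e-04]
 [-8.e-04  1.e+00  1.e-03]
 [ 4.e-04  1.e-03 -1.e+00]]
cam in tool [ 0.07  -0.001 -0.143]
```

View pics/l_wrist.png

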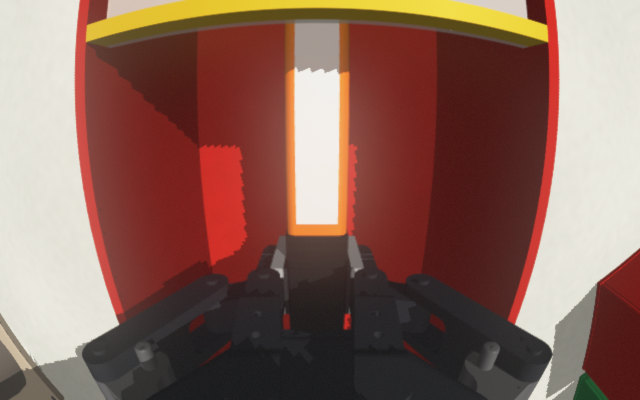

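>>> jog_arm(
  rows=[
    [[-0.035, 0, -0.025], [0, -0.25, 0]],
    [[-0.035, 0, -0.025], [0, -0.25, 0]],
    [[-0.035, 0, -0.025], [0, -0.25, 0]],
    [[-0.035, 0, -0.025], [0, -0.25, 0]],
    [[-0.035, 0, -0.025], [0, -0.25, 0]],
    [[-0.037, 0, -0.024], [0, -0.25, 0]],
    [[-0.037, 0, -0.024], [0, -0.25, 0]],
    [[-0.038, 0, -0.023], [0, -0.25, 0]],
    [[-0.038, 0, -0.023], [0, -0.25, 0]],
    [[-0.039, 0, -0.022], [0, -0.25, 0]],
    [[0, 0, 0], [0, 0, 0]],
  ],
)

```text
time: 14.15
ee_pos: [0.5623, 0.0223, 0.0547]
tool_rot: [[0.372, 0.923, -0.096], [0.894, -0.384, -0.229], [-0.248, -0.0, -0.969]]
ft_force: [0.9, 0.0, -2.8]
gripper_width: 0.271
```

```bash
python3 look.py m wrist scene
```

```text
t 14.15 qpos [-0.536  0.887  0.536  1.795 -0.304  0.694 -0.294] ft [ 0.9  0.  -2.8] w 0.271
ee [0.5623 0.0223 0.0547] grasp box mm [49.4  0.2 72.8]
tool axes in box
 [[-9.687e-01 -2.700e-03  2.482e-01]
 [-2.600e-03  1.000e+00  5.000e-04]
 [-2.482e-01 -1.000e-04 -9.687e-01]]
cam in tool [ 0.07  -0.001 -0.143]
```

View pics/m_wrist.png

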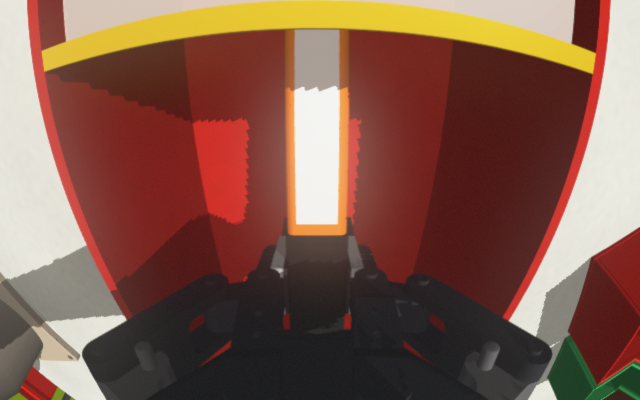

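View pics/m_scene.png

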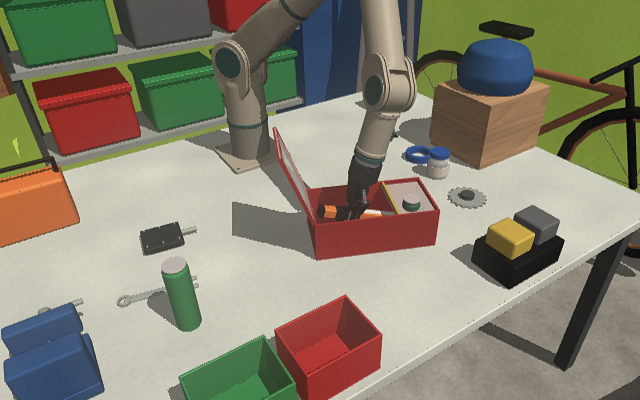

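>>> jog_arm(
  rows=[
    [[-0.052, 0, -0.117], [0, -0.24, 0]],
    [[-0.055, 0, -0.116], [0, -0.24, 0]],
    [[-0.058, 0, -0.115], [0, -0.24, 0]],
    [[-0.06, 0, -0.114], [0, -0.24, 0]],
    [[-0.063, 0, -0.113], [0, -0.24, 0]],
    [[-0.088, 0, -0.194], [0, -0.133, 0]],
    [[-0.09, 0, -0.193], [0, -0.133, 0]],
    [[-0.093, 0, -0.192], [0, -0.133, 0]],
    [[-0.096, 0, -0.191], [0, -0.133, 0]],
    [[-0.098, 0, -0.19], [0, -0.133, 0]],
    [[-0.101, 0, -0.189], [0, -0.133, 0]],
    [[0, 0, 0], [0, 0, 0]],
  ],
)

```text
time: 15.45
ee_pos: [0.5611, 0.0184, 0.0937]
tool_rot: [[0.347, 0.923, -0.167], [0.831, -0.385, -0.401], [-0.435, 0.001, -0.901]]
ft_force: [0.4, 0.3, -2.5]
gripper_width: 0.272
```

```bash
python3 look.py n wrist scene
```

```text
t 15.45 qpos [-0.673  0.94   0.676  1.689 -0.193  0.904 -0.418] ft [ 0.4  0.3 -2.5] w 0.272
ee [0.5611 0.0184 0.0937] grasp box mm [ 50.    0.7 110.6]
tool axes in box
 [[-9.006e-01 -1.700e-03  4.347e-01]
 [-1.300e-03  1.000e+00  1.300e-03]
 [-4.347e-01  6.000e-04 -9.006e-01]]
cam in tool [ 0.07  -0.001 -0.143]
```

View pics/n_wrist.png

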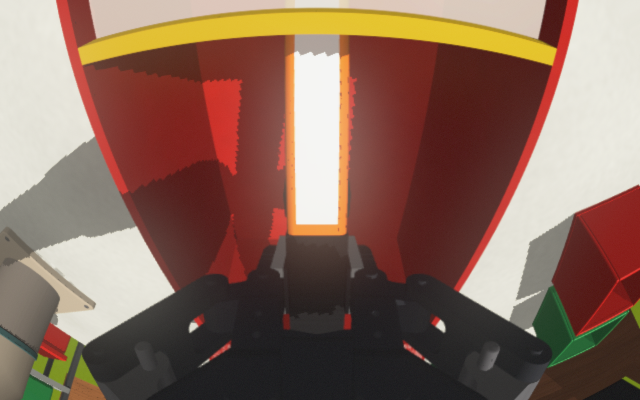

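Lamp unchanged in the grip (edge at row ~233), still clear below the yellow lip. Continue.

>>> jog_arm(
  rows=[
    [[-0.188, 0, -0.095], [0, -0.243, 0]],
    [[-0.19, 0, -0.091], [0, -0.243, 0]],
    [[-0.192, 0, -0.087], [0, -0.243, 0]],
    [[-0.194, 0, -0.083], [0, -0.243, 0]],
    [[-0.196, 0, -0.079], [0, -0.243, 0]],
    [[-0.198, 0, -0.075], [0, -0.243, 0]],
    [[-0.2, 0, -0.07], [0, -0.243, 0]],
    [[-0.185, 0, -0.087], [0, -0.217, 0]],
    [[-0.187, 0, -0.084], [0, -0.217, 0]],
    [[-0.189, 0, -0.08], [0, -0.217, 0]],
    [[-0.19, 0, -0.077], [0, -0.217, 0]],
    [[-0.192, 0, -0.073], [0, -0.217, 0]],
    [[-0.193, 0, -0.069], [0, -0.217, 0]],
    [[0, 0, 0], [0, 0, 0]],
  ],
)

```text
time: 16.95
ee_pos: [0.5493, -0.0091, 0.1385]
tool_rot: [[0.282, 0.923, -0.263], [0.674, -0.385, -0.63], [-0.682, -0.0, -0.731]]
ft_force: [-0.7, 0.8, -2.0]
gripper_width: 0.272
```

```bash
python3 look.py o wrist scene
```

```text
t 16.95 qpos [-0.774  1.045  0.801  1.585 -0.046  1.132 -0.505] ft [-0.7  0.8 -2. ] w 0.272
ee [ 0.5493 -0.0091  0.1385] grasp box mm [ 75.3   0.4 152.1]
tool axes in box
 [[-7.309e-01 -1.500e-03  6.824e-01]
 [-1.200e-03  1.000e+00  1.000e-03]
 [-6.824e-01 -1.000e-04 -7.309e-01]]
cam in tool [ 0.069 -0.001 -0.143]
```

View pics/o_wrist.png

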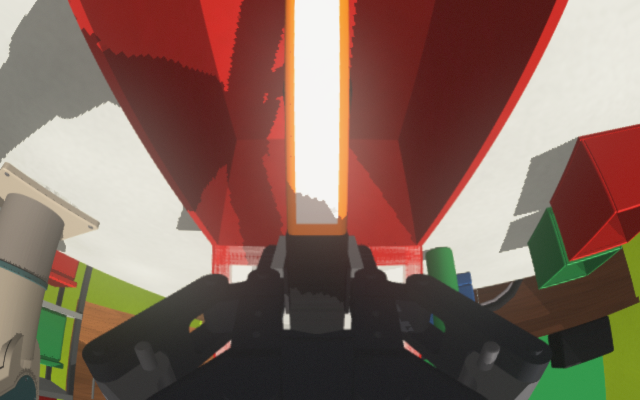

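View pics/o_scene.png

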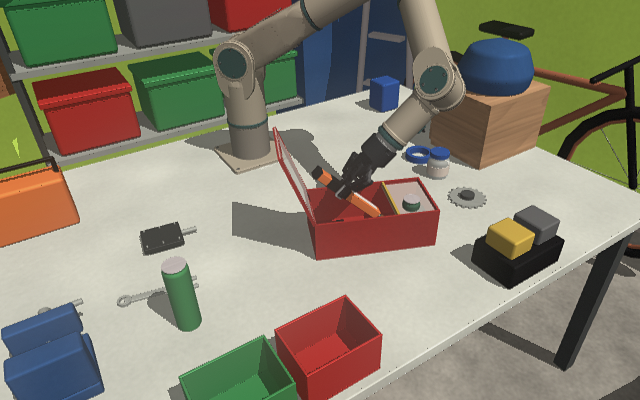

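>>> jog_arm(
  rows=[
    [[-0.23, 0, -0.1], [0, 0, 0]],
    [[-0.23, 0, -0.1], [0, 0, 0]],
    [[-0.23, 0, -0.1], [0, 0, 0]],
    [[-0.23, 0, -0.1], [0, 0, 0]],
    [[-0.23, 0, -0.1], [0, 0, 0]],
    [[-0.25, 0, -0.235], [0, 0, 0]],
    [[-0.25, 0, -0.235], [0, 0, 0]],
    [[-0.25, 0, -0.235], [0, 0, 0]],
    [[-0.25, 0, -0.235], [0, 0, 0]],
    [[-0.25, 0, -0.235], [0, 0, 0]],
    [[-0.25, 0, -0.235], [0, 0, 0]],
    [[-0.25, 0, -0.235], [0, 0, 0]],
    [[-0.25, 0, -0.235], [0, 0, 0]],
    [[0, 0, 0], [0, 0, 0]],
  ],
)

```text
time: 18.45
ee_pos: [0.5444, -0.0222, 0.2174]
tool_rot: [[0.284, 0.922, -0.262], [0.675, -0.386, -0.629], [-0.681, 0.001, -0.732]]
ft_force: [0.4, -0.1, -2.0]
gripper_width: 0.269
```

```bash
python3 look.py r wrist scene
```

```text
t 18.45 qpos [-0.785  0.936  0.851  1.579  0.009  1.219 -0.46 ] ft [ 0.4 -0.1 -2. ] w 0.269
ee [ 0.5444 -0.0222  0.2174] grasp box mm [ 89.3   0.9 231.1]
tool axes in box
 [[-7.321e-01 -8.000e-04  6.812e-01]
 [ 4.000e-04  1.000e+00  1.500e-03]
 [-6.812e-01  1.400e-03 -7.321e-01]]
cam in tool [ 0.069 -0.001 -0.143]
```

View pics/r_scene.png

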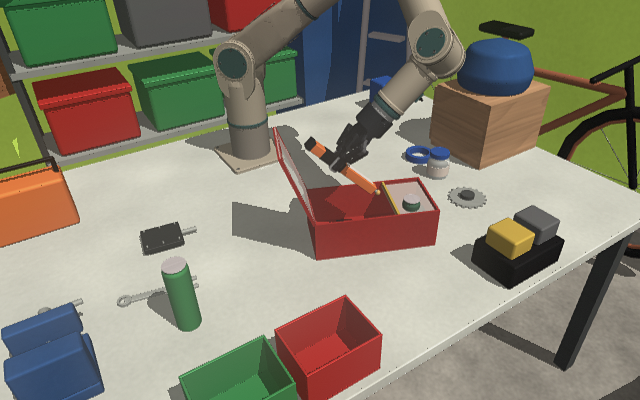

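>>> jog_arm(
  rows=[
    [[-0.183, 0, -0.257], [0, 0, 0]],
    [[-0.183, 0, -0.257], [0, 0, 0]],
    [[-0.183, 0, -0.257], [0, 0, 0]],
    [[-0.183, 0, -0.257], [0, 0, 0]],
    [[-0.183, 0, -0.257], [0, 0, 0]],
    [[-0.183, 0, -0.257], [0, 0, 0]],
    [[-0.183, 0, -0.257], [0, 0, 0]],
    [[-0.183, 0, -0.257], [0, 0, 0]],
    [[-0.183, 0, -0.257], [0, 0, 0]],
    [[-0.183, 0, -0.257], [0, 0, 0]],
    [[-0.183, 0, -0.257], [0, 0, 0]],
    [[-0.183, 0, -0.257], [0, 0, 0]],
    [[0, 0, 0], [0, 0, 0]],
    [[0, 0, 0], [0, 0, 0]],
    [[0, 0, 0], [0, 0, 0]],
    [[0, 0, 0], [0, 0, 0]],
    [[0, 0, 0], [0, 0, 0]],
  ],
)

```text
time: 20.25
ee_pos: [0.5476, -0.0128, 0.2912]
tool_rot: [[0.282, 0.922, -0.264], [0.675, -0.386, -0.629], [-0.682, -0.0, -0.731]]
ft_force: [-0.5, -0.3, -1.8]
gripper_width: 0.27
```

```bash
python3 look.py s wrist scene top; python3 - <<'E'
import cv2,numpy as np
a,b=cv2.imread('pics/s_wrist.png'),cv2.imread('pics/s_scene.png')
c=cv2.imread('pics/s_top.png')
cv2.imwrite('pics/s_all.png',np.vstack([cv2.resize(np.hstack([a,c]),(800,250)),np.hstack([b[90:290,220:460].repeat(1,0),b[90:290,220:460]*0])[:,:480] .copy() if 0 else cv2.resize(b[90:290,200:520],(800,350))]))
E
```

```text
t 20.25 qpos [-0.805  0.859  0.887  1.499  0.049  1.361 -0.429] ft [-0.5 -0.3 -1.8] w 0.27
ee [ 0.5476 -0.0128  0.2912] grasp box mm [7.930e+01 3.000e-01 3.048e+02]
tool axes in box
 [[-7.314e-01 -8.000e-04  6.819e-01]
 [-8.000e-04  1.000e+00  2.000e-04]
 [-6.819e-01 -4.000e-04 -7.314e-01]]
cam in tool [ 0.069 -0.001 -0.143]
```

View pics/s_all.png

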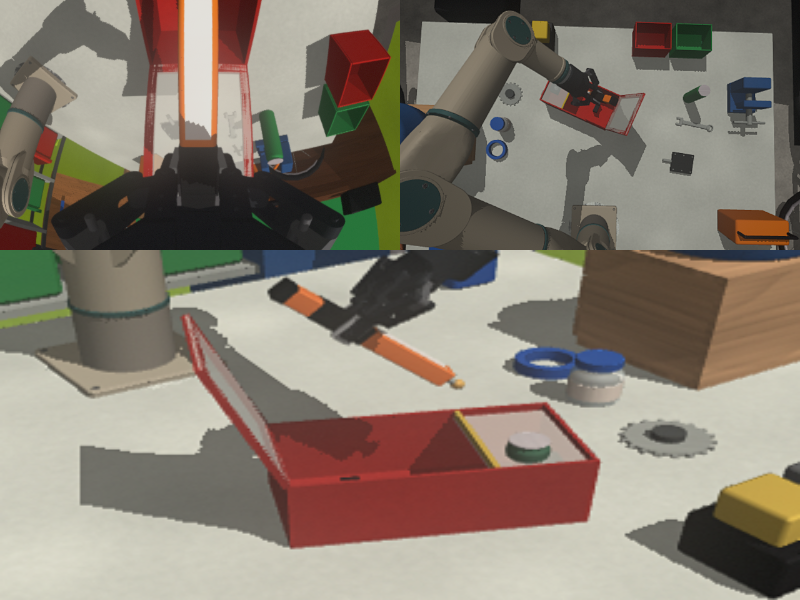

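```bash
python3 -c "
from cell import env
s=env.observe();print(abs(s['qd']).max(),s['ft_force'],s['gripper_width'])
print(env.sign_off())"
```

```text
0.0015529377185440694 [-0.49011163  1.26741459 -2.2432934 ] 0.2715152843952237
the job is handed in; nothing more can be done
None
```

The lamp is out of the toolbox, and I handed the job in with the gripper holding it in the air. I gripped it on the sleeve, pulled it 30 mm straight out of the socket and lifted it off the saddle. Then I tilted it tail-up to about 43° and drew it out between the till and the lid.

**Last checks at hand-in:**
- **Time:** 20.3 s on the last reading before hand-in, against the 42 s limit.
- **Stillness:** the arm was at rest, with joint speeds below 0.002 rad/s.
- **Grip:** the opening stayed at about 23 mm from the grasp on, and the lamp did not shift in the fingers in the wrist pictures.
- **Contact:** the wrist force was about 2 N, which fits the lamp's own weight. The readings after lift-off showed no sign of it pressing on the till or lid.
- **Height:** from the gripper pose, the plug tip, the lowest part, is at about 195 mm, against the rim at 110 mm.
- **Other things:** in the final pictures the lamp is clear of the lid, the tin is still on the till and the bench items look unmoved.

One thing went differently: an early test tilt in free air ran too fast and left the arm about 5 mm off. I corrected that before the grasp and tilted slowly from then on. No check failed or disagreed.

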